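# Put the thread spools back in their own holders

## Robot

A 6-joint arm with a two-finger parallel gripper is mounted at the origin on a cart in front of the work surface, level with it; the furniture and walls round the work are solid. World frame = base frame: x ahead of the robot, y to its left, z up, the work surface at z = 0. Lengths are in mm, angles in degrees, forces in N, time in s.
With the tool pointing down it reaches from about 300 to 850 mm from the base axis. Payload 4.2 kg.
Tool frame: the origin (TCP) lies midway between the tips of the shut fingers; the grasp point (between the pads) lies 19 mm behind it; z points along the fingers, y is the line along which they close (so a half turn about z gives the same grasp; the last joint's range is limited). The gripper opens to 91 mm and grips with 3 to 60 N. Pads are 32 mm wide; open, the fingers measure 118 mm over their backs; the gripper's body (76 mm by 178 mm) begins 60 mm behind the grasp point.
Start: joints at [-69.844, 18.312, 89.639, -0, 72.044, -1.146], TCP at [208.898, -535.728, 213.976] pointing down, gripper open.
Joint ranges: [-177.97, 177.97], [-48.28, 115.42], [12.27, 149.76], [-77.06, 257.06], [2.81, 150.46], [-146.56, 146.56]. Speed limits (degrees/s): [147.25, 147.25, 180, 180, 180, 180].

## Interface

Orientations are given as [roll, pitch, yaw] about the fixed x, y, z axes, in that order (R = Rz(yaw) Ry(pitch) Rx(roll)).
In Python, from workcell import state, grab_frame, camera_model, job_done gives the robot as it stands.
- The arm moves only by the shell command python3 -m pendant FILE [OPENING] [FORCE], which reads ROWS from the file FILE. ROWS is a JSON list of rows, 1 to 8 of them, each an object with the fields sx, sy, sz (the shift in shares of the most that a row can go, 1 being 50 mm), ax, ay, az (a rotation vector in fractions of the full range, 1 being pi rad); a field left out counts as zero; each row shifts and turns the commanded pose from where the row before left it, along the tool's axes as they then stand; what a row does not reach is not made up. A row lasts 1/10 s, in which the tool goes at most 50 mm and 8.59 degrees, less where a joint would pass 70% of its speed; a pose out of reach is approached as far as the arm can. OPENING is the finger opening in mm, set as the command begins (- or left out keeps the last). The fingers move at their own pace and stop on an object; FORCE is the grip in N (left out, the last holds). Time passes only in rows, so rows that do not move let the fingers close. It prints the time, the measured TCP pose, the force, the opening and the grip force at its end. Input that does not fit is refused with a message, and nothing moves.
- state(): the state, without advancing time (a new reading comes with each control period).
- grab_frame(name): name is "scene" or "top" or "wrist"; returns the picture (420x560x3 uint8, blue, green, red); there is no depth.
- camera_model(name): a dict with "fx", "fy", "cx", "cy" (pixels), "T" (4x4, takes a point from camera to world coordinates). Camera axes: x right, y up, looking along -z (the intrinsics and any distortion apply to the point x, -y, -z); pixel columns grow to the right and rows downward; lengths in mm; the calibration is good to about 2 mm. A picture is of the moment at which its call begins: read the wrist's pose just before it. camera_model takes no time and is no camera call; for the wrist camera it gives the pose at the moment of the call.
- job_done(): hands the job in; it is judged then, once.
The state is a dict: "time_s": time; "qpos": joint angles; "qvel": joint speeds; "effort": joint torques, N m; "ee_pos": TCP position; "ee_rot": TCP orientation; "force": force on the tool from outside, world axes, zero at the start; "torque": the same for the moment, N m; "gripper_width": finger opening in mm; "gripper_force": force on a finger pad.
Only numpy, scipy, OpenCV 4.12 (cv2) and the standard library are available. Lean on these libraries where they do the work, as an engineer would, in place of code of your own. Each camera call takes 0.05 s, during which the arm holds its last target. There are 200 camera calls.

## Task

Put the four thread spools away by colour: stand the green, the cream and the blue spool upright in the round saucer lined with felt of the same colour, flat on the felt inside the rim, and lay the orange spool on its side lengthwise in the orange-lined cradle, down between its rails. Leave the thimble and the black bobbin that stand among them where they are.

Things in the scene. Friction and masses are not known exactly. Their poses are not given: they have to be found in the camera images.
- spool_green: Loose wooden thread spool with green thread, standing upright: 50 mm high, 36 mm across its flanges, 25 to 50 g; a plain cylinder to the fingers. A felt disc in the thread's colour is stuck on its top, so it is known from above. Origin: centre of its underside, z up.
- spool_cream: Loose wooden thread spool with cream-coloured thread, standing upright: 50 mm high, 36 mm across its flanges, 25 to 50 g; a plain cylinder to the fingers. A felt disc in the thread's colour is stuck on its top, so it is known from above. Origin: centre of its underside, z up.
- spool_blue: Loose wooden thread spool with blue thread, standing upright: 62 mm high, 48 mm across its flanges, 25 to 50 g; a plain cylinder to the fingers. A felt disc in the thread's colour is stuck on its top, so it is known from above. Origin: centre of its underside, z up. Black flanges.
- orange_spool_center (a point): Centre of the loose wooden spool with orange thread, which lies on its side on the worktop: a cylinder 58 mm long and 42 mm in diameter, 25 to 50 g, its axis level, 21 mm above the worktop, so that it can roll. y points along the spool's axis (either way round is the same); x and z turn with it as it rolls.
- saucer_green: Small round dark-wood saucer lined with green felt, fixed to the worktop: outer diameter 66 mm, inner 54 mm, felt floor 4 mm and rim top 10 mm above the worktop. Origin: centre of its underside, on the worktop, z up. Its spool stands inside with 9 mm to spare all round; a finger does not fit between spool and rim, so keep fingertips above the rim.
- saucer_cream: Small round dark-wood saucer lined with cream felt, fixed to the worktop: outer diameter 66 mm, inner 54 mm, felt floor 4 mm and rim top 10 mm above the worktop. Origin: centre of its underside, on the worktop, z up. Its spool stands inside with 9 mm to spare all round; a finger does not fit between spool and rim, so keep fingertips above the rim.
- saucer_blue: Small round dark-wood saucer lined with blue felt, fixed to the worktop: outer diameter 78 mm, inner 66 mm, felt floor 4 mm and rim top 10 mm above the worktop. Origin: centre of its underside, on the worktop, z up. Its spool stands inside with 9 mm to spare all round; a finger does not fit between spool and rim, so keep fingertips above the rim.
- cradle_orange: Rectangular dark-wood cradle lined with orange felt, fixed: 52 (x) by 92 mm (y) outside; floor 4 mm, rails and end stops 10 mm above the worktop. The rails run along y, 34 mm apart inside, the end stops 78 mm apart. Origin: centre of its underside, on the worktop, z up. The spool lies along y, centre 25 mm above the worktop, with 2 mm of roll; keep fingertips above the rails.
- thimble: Loose small steel thimble, 19 mm across and 22 mm high, standing between the work's things; not to be moved. Origin: centre of its underside, z up.
- black_bobbin: Loose steel sewing-machine bobbin with black thread, 21 mm across and 12 mm high, standing between the work's things; not to be moved. Origin: centre of its underside, z up.

How it is judged:
By the outcome, as a careful person would: the job done as asked, in the order asked, and still so for the second after the job is handed in, with the robot touching nothing.
It also fails if it takes over 96 s, if anything falls off the work surface, if the arm or the gripper's body presses on something with over 40 N, if the wrist force passes 120 N, or if a joint passes its speed limit or range.

## Working session

There is one attempt and no reset: what is moved stays moved. The work goes in short steps, Python scripts to look and compute and a shell command to move; the robot and the scene stay as the last step left them, time stands still between calls to the robot, and variables do not carry over. Pictures are saved under pics/ and viewed, at most 14 in all, crops included, and the job is handed in when it is done.

```bash
ls; mkdir -p pics; python3 - <<'E'
from workcell import *
import cv2
for n in ("top","scene"):
    cv2.imwrite(f"pics/{n}0.png",grab_frame(n)); m=camera_model(n); print(n,m)
print(state())
E
```

```text
pics
top {'fx': 407.90716427681843, 'fy': 407.90716427681843, 'cx': 278.65058404665376, 'cy': 209.94410436199126, 'T': array([[ 9.21089906e-03,  9.89358533e-01, -1.45206243e-01,
         4.23229137e+02],
       [-9.99851085e-01,  6.99306840e-03, -1.57767013e-02,
        -8.53790904e+00],
       [-1.45933769e-02,  1.45329937e-01,  9.89275615e-01,
         8.98345477e+02],
       [ 0.00000000e+00,  0.00000000e+00,  0.00000000e+00,
         1.00000000e+00]])}
scene {'fx': 424.470318666556, 'fy': 424.470318666556, 'cx': 279.3901298100705, 'cy': 208.83948013863022, 'T': array([[-5.48747555e-01,  6.36282664e-01, -5.42236565e-01,
         8.39010415e+01],
       [-8.35988110e-01, -4.17673865e-01,  3.55910693e-01,
         3.01560143e+02],
       [-1.82379557e-05,  6.48608444e-01,  7.61122255e-01,
         7.05526524e+02],
       [ 0.00000000e+00,  0.00000000e+00,  0.00000000e+00,
         1.00000000e+00]])}
{'time_s': 0.1, 'qpos': array([-6.98429272e+01,  1.83475770e+01,  8.96966409e+01, -1.37624535e-03,
        7.20430676e+01, -1.14680638e+00]), 'qvel': array([-0.07159294, -0.00404695, -0.17535116,  0.00428674,  0.00156852,
       -0.03029258]), 'effort': array([-4.37577091e-04, -4.13335133e+01, -2.32510954e+01,  7.28811231e-02,
        4.21884586e-02, -5.45508692e-05]), 'ee_pos': array([ 208.7448641 , -535.31605601,  213.22716882]), 'ee_rot': array([-1.79912706e+02, -4.38653796e-04,  2.13043041e+01]), 'force': array([ 0.17681837,  0.08850572, -0.58843571]), 'torque': array([-0.00821272, -0.01833846, -0.0060082 ]), 'gripper_force': 0.0, 'gripper_width': 91.17380881730388}
```

View pics/top0.png

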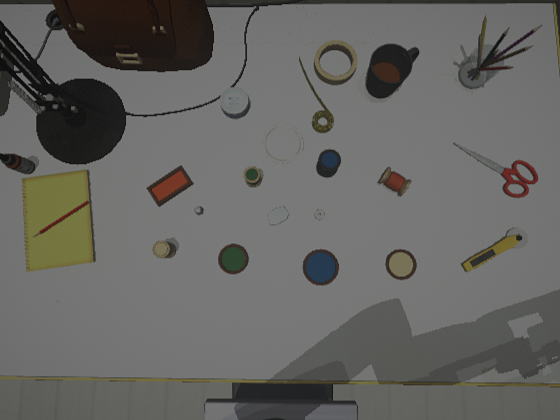

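View pics/scene0.png

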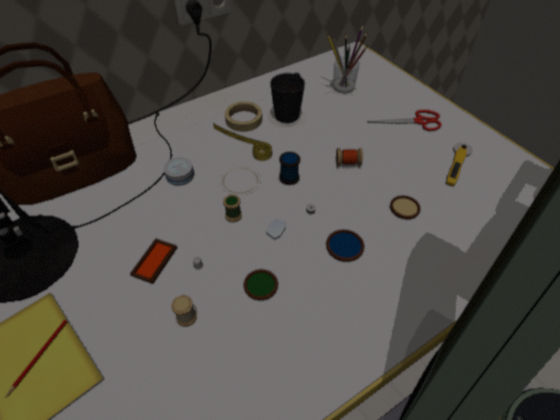

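The top view shows spools at green (253,176), blue (329,162), cream (163,249) and orange (395,181). The saucers are at green (233,258), blue (320,267) and cream (400,264), the cradle is at (170,186), the thimble at (199,210) and the bobbin at (320,214). The scene view shows the same things: spool tops at (232,201), (289,159), (182,304); orange spool (350,157), saucers (261,284), (345,245), (405,207) and cradle (154,260).

```bash
cat > h.py <<'E'
import numpy as np, cv2
from workcell import *
def ray(m,uv):
    d=np.array([(uv[0]-m["cx"])/m["fx"],-(uv[1]-m["cy"])/m["fy"],-1.]); T=m["T"]
    d=T[:3,:3]@d; return T[:3,3],d/np.linalg.norm(d)
def onz(m,uv,z):
    o,d=ray(m,uv); return o+d*(z-o[2])/d[2]
def tri(m1,a,m2,b):
    o,d=ray(m1,a); p,e=ray(m2,b)
    s=np.linalg.lstsq(np.c_[d,-e],p-o,rcond=None)[0]
    P,Q=o+s[0]*d,p+s[1]*e; return (P+Q)/2,np.linalg.norm(P-Q)
def seg(im,seed,tol=18,up=3):
    """contour of the like-coloured (Lab) patch round the seed; returns minAreaRect, ellipse, area, contour (px)"""
    u=cv2.resize(im,None,fx=up,fy=up,interpolation=cv2.INTER_CUBIC)
    lab=cv2.cvtColor(u,cv2.COLOR_BGR2LAB).astype(float)
    x,y=int(seed[0]*up),int(seed[1]*up)
    ref=np.median(lab[y-3:y+4,x-3:x+4].reshape(-1,3),0)
    w=(lab-ref)*[.6,1.5,1.5]
    k=(np.linalg.norm(w,axis=2)<tol).astype(np.uint8)
    k=cv2.morphologyEx(k,cv2.MORPH_OPEN,np.ones((3,3)))
    n,l=cv2.connectedComponents(k)
    c=max(cv2.findContours((l==l[y,x]).astype(np.uint8),cv2.RETR_EXTERNAL,cv2.CHAIN_APPROX_NONE)[0],key=cv2.contourArea)
    c=cv2.convexHull(c).astype(np.float32)
    c=(c+.5)/up-.5
    return cv2.minAreaRect(c),cv2.fitEllipse(c),cv2.contourArea(c),c
E
python3 - <<'E'
from h import *
t=cv2.imread("pics/top0.png");s=cv2.imread("pics/scene0.png");mt=camera_model("top");ms=camera_model("scene")
S=dict(sg=((253,174),(232,201)),sb=((329,159),(289,158)),sc=((161,249),(182,303)),so=((395,181),(350,157)),
 pg=((233,258),(261,284)),pb=((320,267),(345,245)),pc=((400,264),(405,207)),cr=((170,186),(154,260)),th=((198,209),(197,261)),bo=((320,213),(311,207)))
big=[cv2.resize(t,(1680,1260)),cv2.resize(s,(1680,1260))]
for n,(a,b) in S.items():
    o=[]
    for i,(im,q) in enumerate(((t,a),(s,b))):
        r,e,A,c=seg(im,q); (x,y),_=(e[0],0) if n!="cr" else (r[0],0); o.append((x,y)); print(n,np.round([x,y,A,*e[1],e[2]],1),end=" ")
        cv2.polylines(big[i],[((c+.5)*3).astype(int)],True,(255,255,255),1)
    P,g=tri(mt,o[0],ms,o[1]); print("->",P.round(1),round(g,1))
cv2.imwrite("pics/a.png",np.hstack([big[0][420:900,380:1290]])[:, :800])
cv2.imwrite("pics/b.png",np.hstack([big[1][420:1000,380:1290]])[:, :800])
E
```

```text
sg [251.4 174.1 111.5  12.   12.4  65.8] sg [231.2 200.3  70.4   8.2  11.2  79.5] -> [625.2  64.5  49. ] 1.4
sb [329.3 159.5 214.9  16.5  16.9 117.7] sb [289.4 157.9 140.1  11.4  16.   90.4] -> [ 654.9 -100.6   60.9] 1.3
sc [160.5 248.7 223.8  16.7  17.5  20.4] sc [181.5 304.  291.9  17.6  21.4  65.9] -> [464.7 250.9  48.9] 0.8
so [395.  180.3 201.9  17.1  17.7  53.6] so [349.7 155.  139.6  13.9  15.5 107.4] -> [ 618.6 -248.1   23.7] 0.4
pg [232.9 258.6 457.8  24.   24.6   8. ] pg [260.3 284.  494.1  23.1  27.6  84.6] -> [447.2 105.2   3.9] 1.8
pb [320.2 266.9 707.3  29.8  30.5 157.3] pb [344.8 244.6 616.2  24.5  32.2 102.9] -> [430.7 -85.    4.7] 1.1
pc [400.5 264.  453.4  23.5  24.8 147.1] pc [404.8 206.6 299.9  16.   24.3 106.5] -> [ 438.4 -258.7    4.6] 0.9
cr [169.2 185.3 491.2  17.4  46.2  56.7] cr [153.2 259.9 496.1  17.2  47.1  37.4] -> [609.5 253.    3.2] 1.8
th [2.786000e+02 1.945000e+02 1.995253e+05 4.106000e+02 7.829000e+02
 8.150000e+01] th [2.660000e+02 2.472000e+02 1.438104e+05 3.454000e+02 5.875000e+02
 6.530000e+01] -> [ 612.4    3.  -148.3] 15.5
bo [3.145000e+02 2.109000e+02 2.048423e+05 4.553000e+02 7.973000e+02
 8.660000e+01] bo [310.3 209.3 103.8  11.4  12.3 155.1] -> [549.  -77.5   5.1] 10.9
```

View pics/a.png

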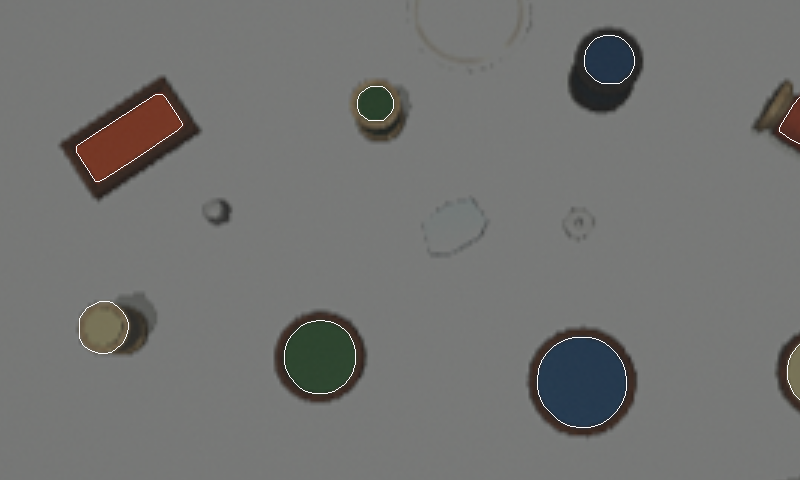

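View pics/b.png

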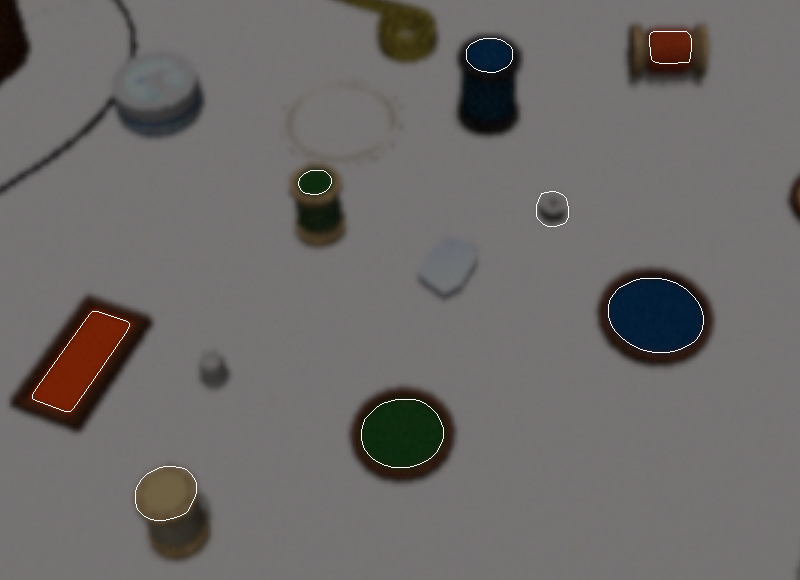

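All tops triangulate to their expected heights (spools 49/61/49 mm, floors about 4 mm), and the contours are clean. Next I need the axis angles, the bystanders' positions and the first moves.

```bash
python3 - <<'E'
from h import *
t=cv2.imread("pics/top0.png");mt=camera_model("top")
for n,q,z in (("th",(198.5,210),11),("bob",(320,214),6),("glass",(278,215),3),("hoop",(285,143),3)): print(n,onz(mt,q,z).round())
def ang(c,z):
    w=np.array([onz(mt,p,z)[:2] for p in c.reshape(-1,2)],np.float32)
    r=cv2.minAreaRect(w); b=cv2.boxPoints(r); e=[b[1]-b[0],b[2]-b[1]]; l=max(e,key=np.linalg.norm)
    return np.round(r[0],1),np.round(r[1],1),round(np.degrees(np.arctan2(l[1],l[0]))%180,1)
print("cradle felt",ang(seg(t,(170,186))[3],4))
g=cv2.cvtColor(t,cv2.COLOR_BGR2LAB).astype(float)
for cx,cy,z,nm in ((395,181,21,"orange"),(170,186,10,"cradle")):
    p=g[cy-30:cy+30,cx-32:cx+32]; bg=np.median(p.reshape(-1,3),0)
    k=(np.linalg.norm((p-bg)[...,1:],axis=2)>7).astype(np.uint8)
    c=max(cv2.findContours(k,cv2.RETR_EXTERNAL,cv2.CHAIN_APPROX_NONE)[0],key=cv2.contourArea)+[cx-32,cy-30]
    print(nm,ang(c,z))
T=camera_model("wrist");print(T)
E
```

```text
th [552. 182.  11.]
bob [546. -86.   6.]
glass [543.   7.   3.]
hoop [709.  -7.   3.]
cradle felt (array([608.9, 251.8]), array([33.4, 77.5]), np.float32(124.6))
orange (array([ 617.2, -248.6]), array([59.3, 40.6]), np.float32(57.2))
cradle (array([608.2, 250.2]), array([48.1, 89.8]), np.float32(123.6))
{'fx': 337.0514637349672, 'fy': 337.0514637349672, 'cx': 277.82724500177676, 'cy': 212.02830439435726, 'T': array([[ 3.62455425e-01,  9.00625182e-01,  2.39792299e-01,
         2.76082672e+02],
       [-9.32000075e-01,  3.50635975e-01,  9.18165213e-02,
        -5.10588066e+02],
       [-1.38753546e-03, -2.56765837e-01,  9.66472648e-01,
         3.83864193e+02],
       [ 0.00000000e+00,  0.00000000e+00,  0.00000000e+00,
         1.00000000e+00]])}
```

The rows are not in the units I measure in: shifts go in shares of 50 mm and turns go in shares of pi rad. I convert before sending: -37.5 mm is -0.75, 26 mm is 0.52, 7.1 degrees / 180 = 0.0394.

```bash
echo '[{"az":0.0394},{"az":0.0394},{"az":0.0394},{"sx":0.52,"sy":-0.75},{"sx":0.52,"sy":-0.75},{"sx":0.52,"sy":-0.75},{"sx":0.52,"sy":-0.75},{"sx":0.52,"sy":-0.75}]' > m.json && python3 -m pendant m.json 80 12
echo '[{"sx":0.52,"sy":-0.75},{"sx":0.52,"sy":-0.75},{"sx":0.52,"sy":-0.75},{"sx":0.52,"sy":-0.75},{"sx":0.52,"sy":-0.75},{"sx":0.52,"sy":-0.75},{"sx":0.52,"sy":-0.75},{"sx":0.52,"sy":-0.75}]' > m.json && python3 -m pendant m.json
echo '[{"sx":0.52,"sy":-0.75},{"sx":0.52,"sy":-0.75},{"sx":0.52,"sy":-0.75},{},{}]' > m.json && python3 -m pendant m.json
python3 - <<'E'
from h import *
m=camera_model("wrist");im=grab_frame("wrist");cv2.imwrite("pics/w1.png",im);np.save("w1.npy",m)
E
```

```text
time_s: 0.9
ee_pos: [339.4, -346.5, 213.7]
ee_rot: [-180.0, 0.0, -0.0]
force: [0.9, -0.8, -0.7]
gripper_width: 80.0
gripper_force: 0.0
time_s: 1.7
ee_pos: [547.4, -46.4, 213.6]
ee_rot: [180.0, 0.0, 0.0]
force: [0.4, -0.5, 1.5]
gripper_width: 80.0
gripper_force: 0.0
time_s: 2.2
ee_pos: [624.6, 65.0, 212.9]
ee_rot: [180.0, 0.1, 0.1]
force: [0.2, 0.2, 0.1]
gripper_width: 79.7
gripper_force: 0.0
```

View pics/w1.png

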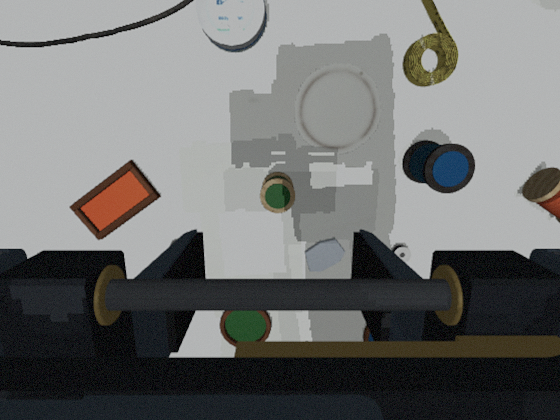

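The wrist view shows the green top at (278,195), the cradle at (115,200), the blue top at (450,168), and the glass piece and hoop near the green spool. I'll check these positions against the fixed cameras.

```bash
python3 - <<'E'
from h import *
m=np.load("w1.npy",allow_pickle=True).item();im=cv2.imread("pics/w1.png")
mt=camera_model("top")
for n,q,z,tp in (("green",(278,197),50,(251.4,174.1)),("blue",(452,168),62,(329.3,159.5)),("pg",(246,327),4,None),("cr",(115,200),4,(169.2,185.3))):
    r,e,A,c=seg(im,q,25); x=e[0] if n!="cr" else r[0]
    print(n,np.round(x,1),np.round(e[1],1),onz(m,x,z).round(1),[v if np.isscalar(v) else v.round(1) for v in tri(m,x,mt,tp)] if tp else "")
    if n=="cr":
        w=np.array([onz(m,p,4)[:2] for p in c.reshape(-1,2)],np.float32); b=cv2.minAreaRect(w); print(b,cv2.boxPoints(b).round(1).tolist())
E
```

```text
green [276.3 195.8] [23.2 25.8] [624.8  65.1  50. ] [array([624.7,  64.5,  49. ]), np.float64(1.2334518934554175)]
blue [450.2 168.5] [33.9 38.7] [ 654.2 -100.9   62. ] [array([ 654.2, -100.9,   62. ]), np.float64(0.00017458358544722056)]
pg [245.1 325. ] [33.8 41.4] [445.8 105.2   4. ] 
cr [114.5 200.9] [43.6 77.6] [608.6 252.    4. ] [array([608.7, 252. ,   4.1]), np.float64(0.004138504453304676)]
((608.4694213867188, 252.347412109375), (34.200439453125, 76.8125), 34.93415069580078) [[572.5, 274.0], [616.4000244140625, 211.10000610351562], [644.5, 230.6999969482422], [600.5, 293.6000061035156]]
```

Converted, 40 mm is 0.8, 35 mm is 0.7.

```bash
echo '[{"sz":0.8},{"sz":0.8},{"sz":0.8},{"sz":0.7},{"sz":0.5},{"sz":0.34},{},{}]' > m.json && python3 -m pendant m.json 70 12
echo '[{},{},{},{},{},{}]' > m.json && python3 -m pendant m.json 20 12
```

```text
time_s: 3.05
ee_pos: [624.8, 63.2, 17.6]
ee_rot: [180.0, -0.0, -0.1]
force: [0.0, -0.3, 0.4]
gripper_width: 70.0
gripper_force: 0.0
time_s: 3.65
ee_pos: [625.0, 64.4, 17.3]
ee_rot: [-180.0, -0.0, 0.0]
force: [-0.5, 0.4, 2.0]
gripper_width: 35.9
gripper_force: 12.0
```

Converted, -40 mm is -0.8, -38.5 mm is -0.77.

```bash
echo '[{"sz":-0.3},{"sz":-0.7},{"sz":-0.6},{"sx":-0.4,"sy":-0.09},{"sx":-0.8,"sy":-0.18},{"sx":-0.8,"sy":-0.18},{"sx":-0.8,"sy":-0.18},{"sx":-0.77,"sy":-0.186}]' > m.json && python3 -m pendant m.json 
echo '[{},{},{"sz":0.6},{"sz":0.5},{"sz":0.3},{"sz":0.06},{"sz":0.04},{}]' > m.json && python3 -m pendant m.json
```

```text
time_s: 4.45
ee_pos: [444.4, 105.2, 96.7]
ee_rot: [180.0, 0.0, -0.0]
force: [-0.3, 1.1, 0.2]
gripper_width: 35.6
gripper_force: 12.0
time_s: 5.25
ee_pos: [447.6, 105.1, 22.3]
ee_rot: [-180.0, -0.1, -0.0]
force: [-0.7, -0.2, -1.0]
gripper_width: 35.5
gripper_force: 12.0
```

Converted, 1 mm is 0.02.

```bash
echo '[{"sz":0.02},{},{},{}]' > m.json && python3 -m pendant m.json 56
echo '[{"sz":-0.2},{"sz":-0.6},{"sz":-0.8},{"sx":0.08,"sy":-0.7,"sz":-0.6},{"sx":0.09,"sy":-0.74,"sz":-0.6},{"sx":0.09,"sy":-0.74},{"sx":0.09,"sy":-0.73},{}]' > m.json && python3 -m pendant m.json 70
echo '[{},{}]' > m.json && python3 -m pendant m.json
python3 - <<'E'
from h import *
m=camera_model("wrist");im=grab_frame("wrist");cv2.imwrite("pics/w2.png",im);np.save("w2.npy",m)
t=grab_frame("top");mt=camera_model("top");cv2.imwrite("pics/top2.png",t)
E
```

```text
time_s: 5.65
ee_pos: [446.6, 105.1, 21.3]
ee_rot: [-180.0, -0.0, 0.0]
force: [0.7, 0.3, 0.0]
gripper_width: 55.9
gripper_force: 0.0
time_s: 6.45
ee_pos: [464.6, 254.4, 162.0]
ee_rot: [-179.8, -0.1, 0.2]
force: [-0.4, -0.7, -0.6]
gripper_width: 70.2
gripper_force: 0.0
time_s: 6.65
ee_pos: [463.4, 249.7, 161.0]
ee_rot: [180.0, 0.0, -0.0]
force: [1.0, 0.2, -1.2]
gripper_width: 69.9
gripper_force: 0.0
```

View pics/w2.png

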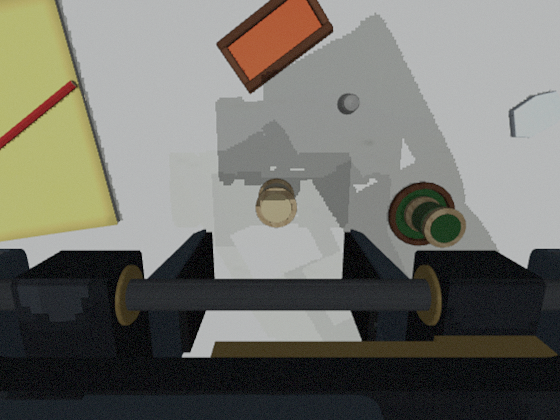

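The green spool stands in its saucer: its top is at (444,228) and the rim is at (422,212). The cream top is at (276,206).

```bash
python3 - <<'E'
from h import *
m=np.load("w2.npy",allow_pickle=True).item();im=cv2.imread("pics/w2.png")
for n,q,z in (("cream",(276,207),50),("greentop",(444,228),54)):
    r,e,A,c=seg(im,q,22); print(n,np.round(e[0],1),np.round(e[1],1),onz(m,e[0],z).round(1),(np.array(e[1])*0+1)[0])
r=seg(im,(278,46),25); w=np.array([onz(m,p,4)[:2] for p in r[3].reshape(-1,2)],np.float32);print(cv2.minAreaRect(w))
E
```

```text
cream [276.3 210.6] [33.  42.7] [462.  249.7  50. ] 1.0
greentop [445.3 228. ] [27.4 31.4] [447.3 103.7  54. ] 1.0
((608.9661865234375, 251.59115600585938), (33.78852462768555, 78.20851135253906), 34.960792541503906)
```

Converted, 40 mm is 0.8, 35 mm is 0.7.

```bash
echo '[{"sz":0.8},{"sz":0.8},{"sz":0.7},{"sz":0.4},{"sz":0.18},{},{}]' > m.json && python3 -m pendant m.json 
echo '[{},{},{},{},{},{}]' > m.json && python3 -m pendant m.json 20 12
echo '[{"sz":-0.3},{"sz":-0.7},{"sz":-0.8},{"sx":-0.02,"sy":0.5},{"sx":-0.05,"sy":0.88},{"sx":-0.05,"sy":0.88},{"sx":-0.05,"sy":0.88},{"sx":-0.05,"sy":0.88}]' > m.json && python3 -m pendant m.json 
echo '[{"sx":-0.05,"sy":0.88},{"sx":-0.05,"sy":0.88},{"sx":-0.05,"sy":0.88},{"sx":-0.05,"sy":0.88},{"sx":-0.05,"sy":0.88},{"sx":-0.05,"sy":0.88},{"sx":-0.04,"sy":0.88},{}]' > m.json && python3 -m pendant m.json
echo '[{},{}]' > m.json && python3 -m pendant m.json
```

```text
time_s: 7.45
ee_pos: [464.8, 250.6, 17.9]
ee_rot: [-180.0, -0.1, -0.0]
force: [-0.4, -0.4, -1.0]
gripper_width: 70.2
gripper_force: 0.0
time_s: 8.05
ee_pos: [464.0, 250.7, 17.2]
ee_rot: [-180.0, -0.0, 0.0]
force: [-0.2, -0.3, 2.5]
gripper_width: 35.8
gripper_force: 12.0
time_s: 8.85
ee_pos: [452.4, 48.0, 106.9]
ee_rot: [180.0, -0.0, 0.0]
force: [0.9, -0.2, -0.6]
gripper_width: 36.0
gripper_force: 12.0
time_s: 9.65
ee_pos: [436.2, -263.2, 107.0]
ee_rot: [179.8, -0.1, -0.3]
force: [0.1, 0.5, -0.7]
gripper_width: 35.8
gripper_force: 12.0
time_s: 9.85
ee_pos: [435.5, -257.4, 106.7]
ee_rot: [-180.0, 0.1, 0.0]
force: [-0.3, -0.1, 0.7]
gripper_width: 35.7
gripper_force: 12.0
```

Converted, 30 mm is 0.6, 17 mm is 0.34.

```bash
echo '[{"sx":0.04,"sy":0.01,"sz":0.6},{"sz":0.6},{"sz":0.34},{"sz":0.1},{"sz":0.04},{"sz":0.02},{}]' > m.json && python3 -m pendant m.json
echo '[{},{},{}]' > m.json && python3 -m pendant m.json 56
echo '[{"sz":-0.2},{"sz":-0.6},{"sz":-0.8},{"sx":0.44,"sy":-0.32,"sz":-0.6},{"sx":0.77,"sy":-0.56,"sz":-0.5},{"sx":0.77,"sy":-0.56},{"sx":0.77,"sy":-0.56},{"sx":0.77,"sy":-0.56}]' > m.json && python3 -m pendant m.json 80
echo '[{"sx":0.77,"sy":-0.56},{},{},{}]' > m.json && python3 -m pendant m.json
python3 - <<'E'
from h import *
m=camera_model("wrist");im=grab_frame("wrist");cv2.imwrite("pics/w3.png",im);np.save("w3.npy",m)
E
```

```text
time_s: 10.55
ee_pos: [438.6, -259.0, 22.9]
ee_rot: [179.9, -0.1, 0.0]
force: [0.7, -0.4, 1.3]
gripper_width: 36.0
gripper_force: 12.0
time_s: 10.85
ee_pos: [438.0, -259.1, 22.3]
ee_rot: [180.0, -0.0, -0.0]
force: [-0.3, 0.2, -0.2]
gripper_width: 54.9
gripper_force: 0.0
time_s: 11.65
ee_pos: [612.6, -131.7, 156.6]
ee_rot: [180.0, -0.1, -0.0]
force: [0.1, -0.3, 0.2]
gripper_width: 80.2
gripper_force: 0.0
time_s: 12.05
ee_pos: [648.6, -105.5, 155.5]
ee_rot: [180.0, 0.0, -0.0]
force: [0.2, 0.1, 0.8]
gripper_width: 80.3
gripper_force: 0.0
```

View pics/w3.png

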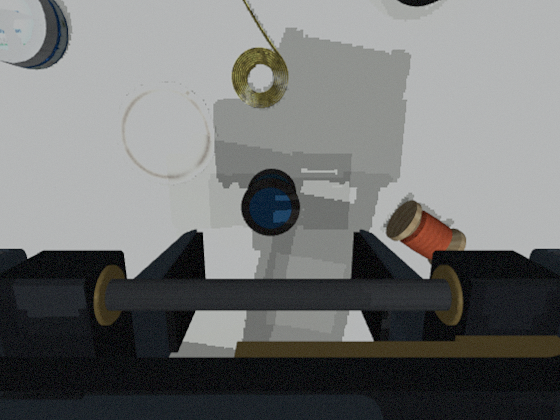

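The blue spool's top is under the gripper at (271,208), and the orange spool lies at (427,230). I need to shift by about +6 and -4.7 mm, then grasp.

Converted, 35 mm is 0.7, -4.7 mm is -0.094.

```bash
echo '[{"sx":0.12,"sy":-0.094,"sz":0.5},{"sz":0.7},{"sz":0.7},{"sz":0.5},{"sz":0.24},{},{}]' > m.json && python3 -m pendant m.json 80 12
echo '[{},{},{},{},{},{}]' > m.json && python3 -m pendant m.json 30 12
echo '[{"sz":-0.3},{"sz":-0.7},{"sz":-0.6},{"sx":-0.4,"sy":-0.02},{"sx":-0.8,"sy":-0.06},{"sx":-0.8,"sy":-0.06},{"sx":-0.8,"sy":-0.06},{"sx":-0.8,"sy":-0.06}]' > m.json && python3 -m pendant m.json 
echo '[{"sx":-0.6,"sy":-0.06},{"sx":-0.28},{},{},{}]' > m.json && python3 -m pendant m.json
```

```text
time_s: 12.8
ee_pos: [656.3, -100.9, 24.6]
ee_rot: [180.0, -0.1, -0.0]
force: [-0.3, -0.8, 0.8]
gripper_width: 80.2
gripper_force: 0.0
time_s: 13.4
ee_pos: [655.9, -100.1, 23.6]
ee_rot: [180.0, -0.0, 0.0]
force: [-1.1, -0.5, 2.9]
gripper_width: 47.9
gripper_force: 12.0
time_s: 14.2
ee_pos: [474.3, -87.1, 104.0]
ee_rot: [180.0, -0.1, 0.0]
force: [1.0, 0.2, -0.2]
gripper_width: 47.9
gripper_force: 12.0
time_s: 14.7
ee_pos: [433.8, -84.5, 103.5]
ee_rot: [180.0, -0.1, 0.0]
force: [0.7, -0.2, -0.2]
gripper_width: 47.7
gripper_force: 12.0
```

Converted, 30 mm is 0.6, 25 mm is 0.5.

```bash
echo '[{"sx":-0.04,"sz":0.6},{"sz":0.5},{"sz":0.28},{"sz":0.08},{"sz":0.04},{"sz":0.01},{}]' > m.json && python3 -m pendant m.json
echo '[{},{},{}]' > m.json && python3 -m pendant m.json 66
echo '[{"sz":-0.2},{"sz":-0.6},{"sz":-0.8},{"sx":0.5,"sy":0.44,"sz":-0.6},{"sx":0.65,"sy":0.57,"sz":-0.5},{"sx":0.65,"sy":0.57},{"sx":0.65,"sy":0.57},{"sx":0.65,"sy":0.57}]' > m.json && python3 -m pendant m.json 80
echo '[{"sx":0.64,"sy":0.55,"az":-0.0167},{"az":-0.0433},{"az":-0.0433},{"az":-0.0433},{"az":-0.0433},{"az":-0.0433},{"az":-0.0433},{"az":-0.0428}]' > m.json && python3 -m pendant m.json
echo '[{},{}]' > m.json && python3 -m pendant m.json
python3 - <<'E'
from h import *
m=camera_model("wrist");im=grab_frame("wrist");cv2.imwrite("pics/w4.png",im);np.save("w4.npy",m)
cv2.imwrite("pics/top4.png",grab_frame("top"))
E
```

```text
time_s: 15.4
ee_pos: [430.5, -84.3, 28.3]
ee_rot: [180.0, -0.1, 0.0]
force: [1.1, 1.0, 0.2]
gripper_width: 48.0
gripper_force: 12.0
time_s: 15.7
ee_pos: [429.9, -84.3, 28.1]
ee_rot: [180.0, -0.1, 0.0]
force: [0.6, -0.1, 0.4]
gripper_width: 65.5
gripper_force: 0.0
time_s: 16.5
ee_pos: [585.8, -221.4, 164.0]
ee_rot: [180.0, -0.1, -0.0]
force: [0.1, -0.1, 0.8]
gripper_width: 79.7
gripper_force: 0.0
time_s: 17.3
ee_pos: [616.5, -247.6, 163.5]
ee_rot: [180.0, -0.0, 57.8]
force: [-0.2, -0.2, -0.2]
gripper_width: 80.2
gripper_force: 0.0
time_s: 17.5
ee_pos: [616.6, -247.6, 163.2]
ee_rot: [180.0, -0.0, 57.3]
force: [0.3, 0.0, 0.3]
gripper_width: 79.9
gripper_force: 0.0
```

View pics/w4.png

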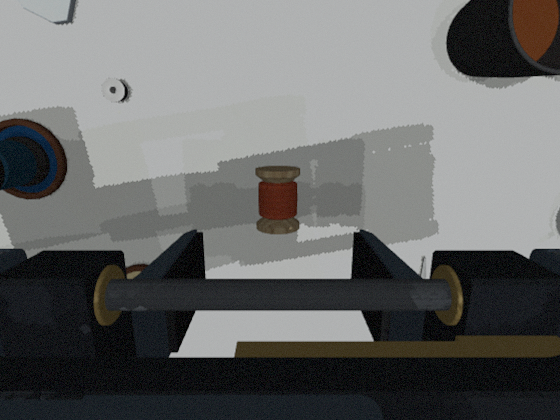

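The orange spool is aligned with the tool: its flanges are at (278,171) and (278,226), so the axis runs vertically in the image. Blue stands in its saucer at the left edge.

```bash
python3 - <<'E'
from h import *
m=np.load("w4.npy",allow_pickle=True).item();im=cv2.imread("pics/w4.png")
g=cv2.cvtColor(im,cv2.COLOR_BGR2LAB).astype(float)[155:243,245:312]
k=(np.linalg.norm((g-np.median(g[:, :5].reshape(-1,3),0))[...,1:],axis=2)>6).astype(np.uint8)
c=max(cv2.findContours(k,cv2.RETR_EXTERNAL,cv2.CHAIN_APPROX_NONE)[0],key=cv2.contourArea).reshape(-1,2)+[245,155]
rows=np.unique(c[:,1]);mid=np.array([(c[c[:,1]==r,0].min()+c[c[:,1]==r,0].max())/2 for r in rows])
print(c.min(0),c.max(0),"slope",np.polyfit(rows,mid,1)[0],mid.mean())
W=np.array([onz(m,p,21)[:2] for p in c]);a=np.radians(57.3);u=np.array([np.cos(a),np.sin(a)]);n=np.array([-u[1],u[0]])
print("along",(W@u).min(),(W@u).max(),"across",(W@n).min(),(W@n).max())
C=u*((W@u).min()+(W@u).max())/2+n*((W@n).min()+(W@n).max())/2; print("centre",C)
p=[onz(m,(np.polyval(np.polyfit(rows,mid,1),r),r),21)[:2] for r in (171,226)];d=p[0]-p[1];print("axis",np.degrees(np.arctan2(d[1],d[0])))
t=cv2.imread("pics/top4.png");mt=camera_model("top");r=seg(im,(278,199),25)[0][0];r2=seg(t,(395,180))[0][0];print(r,r2,tri(m,r,mt,r2))
for q,z in (((320,240),66),((400,237),54)):
  pass
E
```

```text
[256 166] [299 233] slope -0.00038172309806407584 277.5
along 91.50078683398108 156.84480508725045 across -673.1482539118971 -633.0468033754734
centre [ 616.6717631  -248.33687155]
axis 57.254531804929975
(277.6238708496094, 200.2001953125) (450.9272155761719, 229.6317901611328) (array([ 562.41978401, -307.04320137,   12.96133533]), np.float64(152.82215658345388))
```

The spool axis is at 57.3° and it's centred to within 0.5 mm, so I'll descend and grip.

Converted, 40 mm is 0.8, 35 mm is 0.7.

```bash
echo '[{"sz":0.7},{"sz":0.8},{"sz":0.7},{"sz":0.5},{"sz":0.2},{"sz":0.12},{},{}]' > m.json && python3 -m pendant m.json 66 12
echo '[{},{},{},{},{},{}]' > m.json && python3 -m pendant m.json 30 12
echo '[{"sz":-0.3},{"sz":-0.7},{"sz":-0.8},{"sz":-0.6},{"sz":-0.4},{},{}]' > m.json && python3 -m pendant m.json
```

```text
time_s: 18.4
ee_pos: [617.7, -248.1, 13.2]
ee_rot: [179.8, -0.0, 57.5]
force: [0.2, 0.9, 0.3]
gripper_width: 66.1
gripper_force: 0.0
time_s: 19.0
ee_pos: [616.9, -247.8, 12.2]
ee_rot: [180.0, -0.0, 57.5]
force: [-0.8, 0.1, 3.7]
gripper_width: 41.5
gripper_force: 12.0
time_s: 19.7
ee_pos: [616.4, -247.6, 151.6]
ee_rot: [-180.0, 0.0, 57.5]
force: [-0.6, -0.4, -1.9]
gripper_width: 41.5
gripper_force: 12.0
```

Converted, 34.7 mm is 0.694, -23 mm is -0.46.

```bash
echo '[{"sx":0.4,"sy":-0.26},{"sx":0.694,"sy":-0.46},{"sx":0.694,"sy":-0.46},{"sx":0.694,"sy":-0.46},{"sx":0.694,"sy":-0.46},{"sx":0.694,"sy":-0.46},{"sx":0.694,"sy":-0.46},{"sx":0.694,"sy":-0.46}]' > m.json && python3 -m pendant m.json
echo '[{"sx":0.694,"sy":-0.46},{"sx":0.694,"sy":-0.46},{"sx":0.694,"sy":-0.46},{"sx":0.694,"sy":-0.46},{"sx":0.694,"sy":-0.46},{"sx":0.3,"sy":-0.2},{},{}]' > m.json && python3 -m pendant m.json
echo '[{"az":-0.0467},{"az":-0.0467},{"az":-0.0467},{"az":-0.0467},{"az":-0.0467},{"az":-0.0467},{"az":-0.0467},{"az":-0.0467}]' > m.json && python3 -m pendant m.json
echo '[{},{},{}]' > m.json && python3 -m pendant m.json
python3 - <<'E'
from h import *
m=camera_model("wrist");im=grab_frame("wrist");cv2.imwrite("pics/w5.png",im);np.save("w5.npy",m)
E
```

```text
time_s: 20.5
ee_pos: [609.7, 69.1, 149.5]
ee_rot: [-179.8, 0.1, 57.5]
force: [1.0, -0.4, 0.4]
gripper_width: 41.7
gripper_force: 12.0
time_s: 21.3
ee_pos: [606.5, 292.6, 150.3]
ee_rot: [-180.0, 0.2, 57.5]
force: [-0.5, 0.4, -0.4]
gripper_width: 41.5
gripper_force: 12.0
time_s: 22.1
ee_pos: [607.2, 291.0, 151.4]
ee_rot: [-179.9, 0.0, 124.9]
force: [-0.6, -0.8, -0.5]
gripper_width: 41.7
gripper_force: 12.0
time_s: 22.4
ee_pos: [607.2, 292.7, 151.6]
ee_rot: [-180.0, 0.0, 124.5]
force: [0.6, -0.1, -0.2]
gripper_width: 41.5
gripper_force: 12.0
```

View pics/w5.png

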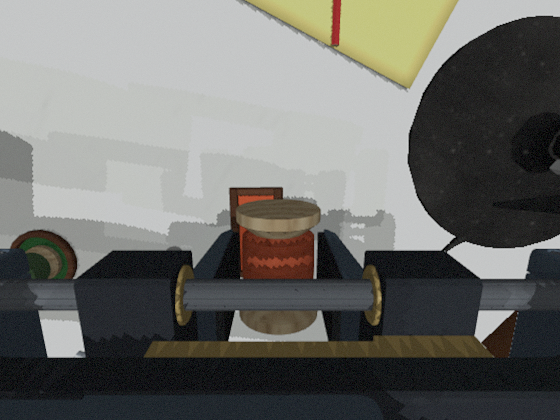

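The orange spool is held straight and the cradle is visible behind it at (256,205). I overshot by about 40 mm in y, so I'll correct that and check.

Converted, 40 mm is 0.8, 30 mm is 0.6.

```bash
echo '[{"sx":-0.34,"sy":-0.216},{"sx":-0.342,"sy":-0.216},{"sz":0.8},{"sz":0.6},{"sz":0.4},{},{},{}]' > m.json && python3 -m pendant m.json
python3 - <<'E'
from h import *
s=[];
for i in range(4):
    im=grab_frame("wrist"); s.append([*state()["ee_pos"],state()["ee_rot"][2]])
print(np.round(s,1)); m=camera_model("wrist");cv2.imwrite("pics/w6.png",im);np.save("w6.npy",m)
cv2.imwrite("pics/s6.png",grab_frame("scene"))
E
```

```text
time_s: 23.25
ee_pos: [609.9, 253.2, 63.5]
ee_rot: [179.8, 0.1, 124.7]
force: [-0.1, 0.3, -0.9]
gripper_width: 41.7
gripper_force: 12.0
[[609.8 253.4  63.5 124.7]
 [609.7 253.5  63.4 124.7]
 [609.5 253.5  63.2 124.7]
 [609.2 253.5  62.9 124.7]]
```

View pics/w6.png

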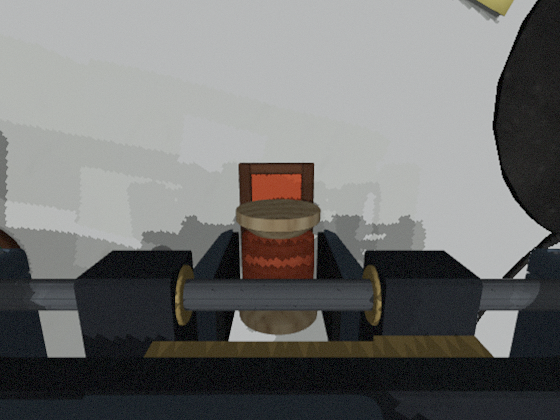

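The felt's middle is at column 276 and the spool's at 278, with the cradle edges square to the image. The spool is therefore 1.2 mm off in tool y, which agrees with the pose difference.

Converted, 15 mm is 0.3, -1.2 mm is -0.024.

```bash
echo '[{"sx":-0.02,"sy":-0.024,"sz":0.3},{"sz":0.3},{"sz":0.16},{"sz":0.08},{"sz":0.04},{"sz":0.02},{},{}]' > m.json && python3 -m pendant m.json
python3 -c "
from workcell import *
print(state()['ee_pos'],state()['force'])"
```

```text
time_s: 24.3
ee_pos: [608.6, 252.0, 17.1]
ee_rot: [180.0, 0.0, 124.7]
force: [0.6, -0.3, -0.9]
gripper_width: 41.6
gripper_force: 12.0
[608.56855031 251.97684031  17.13887498] [ 0.63818507 -0.33172103 -0.86680925]
```

Converted, 0.7 mm is 0.014.

```bash
echo '[{"sz":0.014},{},{},{},{}]' > m.json && python3 -m pendant m.json 56
echo '[{"sz":-0.16},{"sz":-0.5},{"sz":-0.8},{"sz":-0.8},{"sz":-0.8},{"sx":0.4,"sy":-0.58,"sz":-0.6},{"sx":0.46,"sy":-0.66},{"sx":0.46,"sy":-0.66}]' > m.json && python3 -m pendant m.json
echo '[{"sx":0.46,"sy":-0.66},{"sx":0.46,"sy":-0.66},{},{}]' > m.json && python3 -m pendant m.json
python3 - <<'E'
from h import *
a=grab_frame("top");b=grab_frame("scene");cv2.imwrite("pics/top7.png",a);cv2.imwrite("pics/scene7.png",b)
cv2.imwrite("pics/c7.png",np.vstack([cv2.resize(a[120:300,130:430],(500,300),interpolation=2),cv2.resize(b[130:330,120:440],(480,300),interpolation=2)[:, :500] if 0 else cv2.resize(b[130:330,110:440],(500,300),interpolation=2)]))
E
```

```text
time_s: 24.8
ee_pos: [608.3, 251.8, 16.0]
ee_rot: [180.0, 0.0, 124.7]
force: [-0.1, 0.1, -0.3]
gripper_width: 56.0
gripper_force: 0.0
time_s: 25.6
ee_pos: [491.9, 252.2, 200.8]
ee_rot: [179.8, 0.0, 124.7]
force: [-0.1, -0.5, -0.3]
gripper_width: 56.1
gripper_force: 0.0
time_s: 26.0
ee_pos: [412.2, 252.5, 200.0]
ee_rot: [179.9, 0.0, 124.8]
force: [-0.6, 0.9, -0.1]
gripper_width: 56.1
gripper_force: 0.0
```

View pics/c7.png

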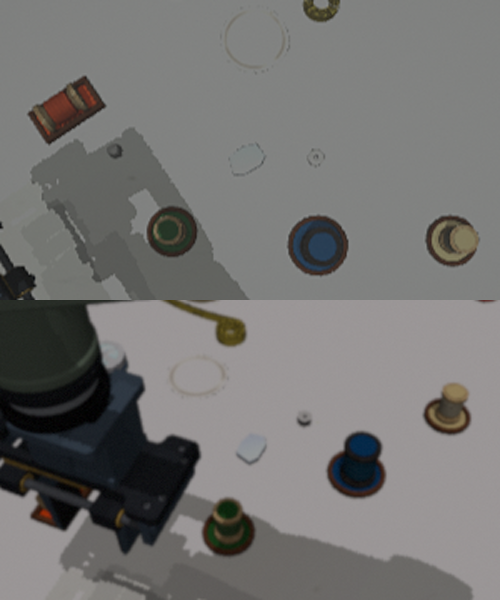

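All three spools stand in their own saucers and the orange one lies in the cradle at crop (66,107). The thimble and bobbin are still at top-view pixels (198,210) and (320,214). I'll do a quick numeric check before handing in.

```bash
python3 - <<'E'
from h import *
t=cv2.imread("pics/top7.png");s=cv2.imread("pics/scene7.png");mt=camera_model("top");ms=camera_model("scene")
for n,a,b,z in (("g",(232,258),(261,270),54),("b",(323,267),(349,227),66),("c",(408.5,264),(409,191),54)):
    r,e,A,c=seg(t,a,14); r2,e2,A2,c2=seg(s,b,14); print(n,np.round(e[1],1),np.round(e2[1],1),onz(mt,e[0],z).round(1),tri(mt,e[0],ms,e2[0])[0].round(1))
g=cv2.cvtColor(t,cv2.COLOR_BGR2HSV)
r=seg(t,(168,182),16); print("orange",r[0],r[2],onz(mt,r[0][0],42).round(1))
t0=cv2.imread("pics/top0.png")
for x,y in ((199,210),(320,214)): print(cv2.phaseCorrelate(*[cv2.cvtColor(i,6)[y-12:y+12,x-12:x+12].astype(np.float64) for i in (t0,t)]))
E
```

```text
g [12.6 12.9] [11. 13.] [447.1 103.5  54. ] [447.5 104.1  53.3]
b [16.8 17.3] [13.9 17.8] [428.5 -85.9  66. ] [428.9 -85.5  65.2]
c [23.9 27.8] [10.1 16.1] [ 438.  -248.7   54. ] [ 435.6 -248.    64.3]
orange ((164.57164001464844, 183.66574096679688), (12.7567720413208, 14.465173721313477), 57.6525764465332) 176.3332722982159 [604.3 251.1  42. ]
((-0.09457391290923667, -0.4231213789841295), 0.6799019491852342)
((0.02471046890419437, 0.10763945845980061), 0.8866165941627316)
```

```bash
python3 - <<'E'
from h import *
t=cv2.imread("pics/top7.png");s=cv2.imread("pics/scene7.png")
mt=camera_model("top");ms=camera_model("scene")
for q,p in (((407.8,264),(409,190)),): print(onz(mt,q,54).round(1),onz(ms,p,54).round(1),tri(mt,q,ms,p))
im=np.hstack([cv2.resize(t[160:210,140:200],(400,333),interpolation=2),cv2.resize(t[240:290,380:440],(400,333),interpolation=2)])
cv2.imwrite("pics/z.png",cv2.convertScaleAbs(im,alpha=1.8))
E
```

```text
[ 437.4 -260.    54. ] [ 442.4 -258.7   54. ] (array([ 438.9094786 , -257.22637879,   57.8271529 ]), np.float64(4.418624340839781))
```

View pics/z.png

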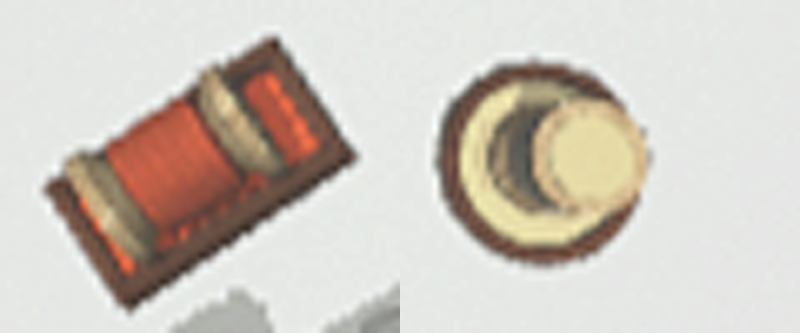

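The orange spool lies lengthwise between the rails with felt showing at both ends, and the cream spool stands inside its rim. Handing in.

```bash
python3 -c "
from workcell import *
print(job_done())"
```

```text
the job is handed in; nothing more can be done
None
```

Job handed in at about 26 s: the camera checks before hand-in showed the green, cream and blue spools upright in their matching saucers, the orange spool lying in its cradle, and the thimble and bobbin where they were; no verdict was returned.

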